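# Gauging salvaged dryer drum rollers on a shaft

### The arm

A 6-joint arm with a two-finger parallel gripper is mounted at the origin on the work surface. World frame = base frame: x ahead of the robot, y to its left, z up, the work surface at z = 0. Lengths are in m, angles in rad, forces in N, time in s.
With the tool pointing down it reaches from about 0.35 to 0.775 m from the base axis. Payload 7.3 kg.
Tool frame: the origin (TCP) lies midway between the tips of the shut fingers; the grasp point (between the pads) lies 19 mm behind it (tcp_to_grasp is the distance from the TCP to the grasp point, in m); z points along the fingers, y is the line along which they close (so a half turn about z gives the same grasp; the last joint's range is limited). The gripper opens to 92 mm and grips with 3 to 60 N. Pads are 19 mm wide; open, the fingers measure 130 mm over their backs; the gripper's body (75 mm by 190 mm) begins 47 mm behind the grasp point.
Start: joints at [-0.146, 0.342, 1.524, -0, 1.275, -0.146], TCP at [0.525, 0, 0.195] pointing down, gripper open.
Joint ranges: [-2.53, 2.53], [-0.77, 2.02], [0.04, 2.7], [-1, 4.14], [0.28, 2.66], [-3.11, 3.11]. Speed limits (rad/s): [2.57, 2.57, 3.14, 3.14, 3.14, 3.14].

### API

Orientations are given as [roll, pitch, yaw] about the fixed x, y, z axes, in that order (R = Rz(yaw) Ry(pitch) Rx(roll)).
In Python, from cell import observe, read_camera, calibration, hand_in, tcp_to_grasp gives the robot as it stands.
- The arm moves only by the tool send_rows, never from a script. Its argument "targets" is a list of rows, each a list of 5 numbers: the opening, from 0 (shut) to 1 (fully open), then the shift along the world's x, y, z in m, then the turn about the world's z in rad. A call has 1 to 5 rows; each row shifts and turns the commanded pose from where the row before left it; what a row does not reach is not made up. A row lasts 1/10 s, in which the tool goes at most 50 mm and 8.59 degrees, less where a joint would pass 70% of its speed; a pose out of reach is approached as far as the arm can. A call is refused whole if a number of a shift passes 0.05 or a number of a turn 0.15, either way. A call with a gripper value outside its range is refused whole. The fingers move at their own pace and stop on an object; "grip_force" is the grip in N (left out, the last holds). Time passes only in rows, so rows that do not move let the fingers close. It gives the time, the measured TCP pose, the force, the opening and the grip force at its end, in the units of the state.
- observe(): the state, without advancing time (a new reading comes with each control period).
- read_camera(name): name is "scene" or "side" or "wrist"; returns (picture, depth): 480x640x3 uint8, red, green, blue; 480x640 float32, m along the optical axis (not along the pixel's ray), 0 where there is no reading.
- calibration(name): a dict with "intrinsics" (3x3 intrinsics, pixels), "k1" (the pictures are not rectified: a ray, as slopes to the right and down, at radius r is drawn at 1 + k1 r^2 times it, then the intrinsics apply), "world_to_cam" (4x4, takes a point from world to camera coordinates); the wrist camera has in their place "hand_eye" (4x4, takes a point from camera to tool coordinates, whose origin is the TCP and whose axes are the flange's). Camera axes: x right, y up, looking along -z (the intrinsics and any distortion apply to the point x, -y, -z); pixel columns grow to the right and rows downward; lengths in m; the calibration is good to about 2 mm. A picture is of the moment at which its call begins: read the wrist's pose just before it. calibration takes no time and is no camera call.
- hand_in(): hands the job in; it is judged then, once.
The state is a dict: "time": time; "qpos": joint angles; "qvel": joint speeds; "joint_efforts": joint torques, N m; "tool_pos": TCP position; "tool_rot": TCP orientation; "contact_force": force on the tool from outside, world axes, zero at the start; "torque": the same for the moment, N m; "opening": finger opening in m; "grip_force": force on a finger pad.
Only numpy, scipy, OpenCV 4.12 (cv2) and the standard library are available. Lean on these libraries where they do the work, as an engineer would, in place of code of your own. Each camera call takes 0.05 s, during which the arm holds its last target. There are 200 camera calls.

### The job

Try the three dryer drum rollers from the cradle one at a time on the level steel gauge shaft, sliding each on gently as far as it will go. Those that slide on freely stay on the shaft, the first pushed right home against the shoulder and the next right up against the one before; any that binds at the end of the shaft is drawn off and put in the red tray. Leave everything else on the table as it is.

Things in the scene. Friction and masses are not known exactly. Their poses are not given: they have to be found in the camera images.
- roller_a: one of three look-alike dryer drum rollers: black tyre 50 mm in diameter (50-51 mm between fingers), 24 mm wide; white hub 30 mm in diameter, 34 mm long, both ends alike; 16 mm bore right through; 50-90 g. Origin at its centre, own x along the bore. In a bad one the captive bush inside has caved in to 7 mm, 11 mm in from either end: only the shaft tells. Starts on the cradle, bore level
- roller_b: one of three look-alike dryer drum rollers: black tyre 50 mm in diameter (50-51 mm between fingers), 24 mm wide; white hub 30 mm in diameter, 34 mm long, both ends alike; 16 mm bore right through; 50-90 g. Origin at its centre, own x along the bore. In a bad one the captive bush inside has caved in to 7 mm, 11 mm in from either end: only the shaft tells. Starts on the cradle, bore level
- roller_c: one of three look-alike dryer drum rollers: black tyre 50 mm in diameter (50-51 mm between fingers), 24 mm wide; white hub 30 mm in diameter, 34 mm long, both ends alike; 16 mm bore right through; 50-90 g. Origin at its centre, own x along the bore. In a bad one the captive bush inside has caved in to 7 mm, 11 mm in from either end: only the shaft tells. Starts on the cradle, bore level
- cradle: fixed cradle: two level steel rods 10 mm in diameter, 28 mm apart, along own y, axes 14 mm above the table, between grey end plates (60 wide, 8 thick, 24 mm high) 106 mm either side of its centre. Origin on the table under its centre. The rollers start on it, bores along own y, centres 40.5 mm above the table: one near its middle, one about 64 mm to each side
- gauge: fixed gauge: a roller shaft on a bracket. Base plate 140 x 76 x 6 mm; upright plate 56 wide, 100 mm high, its front at own x = -49 mm; on it a shoulder disc 28 mm in diameter, 4 mm thick, then the level shaft, 14 mm in diameter, 96 mm long, along own +x over own y = 0, axis 75 mm above the table, end chamfered 2 mm. Origin on the table under the shaft, 45 mm from the shoulder's face
- gauge_shoulder (a point): centre of the shoulder's face, on the shaft's axis; axes as the gauge's. The first sound roller is home with its hub on this face (centre 17 mm out along own +x); the next is home against the first (centre 51 mm out)
- gauge_tip (a point): centre of the shaft's free end, 96 mm from the shoulder's face along own +x (own x = 51 mm of the gauge). A bad roller goes 11-12 mm on the shaft and stops dead, its centre 5-6 mm beyond this point; a roller that has missed the shaft stops with its centre 17 mm beyond it
- red_tray: red open plastic tray, outside 150 mm (own x) by 200 mm (own y) by 36 mm high, walls and floor 4 mm; origin under its centre, on the table; fixed. Empty; for rollers that bind
- blue_tray: blue open plastic tray, outside 150 mm (own x) by 200 mm (own y) by 36 mm high, walls and floor 4 mm; origin under its centre, on the table; fixed. Holds screws and clips, not part of the job; red and blue may stand on either side
- idler_pulley: bystander: white belt pulley 60 mm in diameter, lying flat, 26 mm high; origin under its centre
- screwdriver: bystander: screwdriver with a red handle, 200 mm long, lying on the table; origin at its middle
- wrench: bystander: steel wrench, 170 mm long, lying on the table; origin at its middle
- spray_can: bystander: standing spray can, 58 mm in diameter and about 190 mm high; origin under its centre
- lint_screen: bystander: dryer lint screen, white frame with grey mesh, 110 x 190 x 16 mm with a grip on one long side, lying flat; origin under its centre
- sheet_box: bystander: blue and white carton 70 x 150 x 45 mm; origin under its centre
There are look-alikes about, which are no part of the job. What is shaped like the roller_c but yellow is not meant.

How it is judged:
By the outcome, as a careful person would: the job done as asked, in the order asked, and still so for the second after the job is handed in, with the robot touching nothing.
It also fails if it takes over 72 s, if anything falls off the work surface, if the arm or the gripper's body presses on something with over 40 N, if the wrist force passes 120 N, or if a joint passes its speed limit or range.

## Working session

There is one attempt and no reset: what is moved stays moved. The work goes in short steps, Python scripts to look and compute and a tool call to move; the robot and the scene stay as the last step left them, time stands still between calls to the robot, and variables do not carry over. Pictures are saved under pics/ and viewed, at most 10 in all, crops included, and the job is handed in when it is done.

Besides the shell and the picture viewer there is one more tool, called after "Emit:" by a JSON object that holds its "fn" and its "kwargs". send_rows: Moves the arm, as the interface text tells. Its arguments: {"type":"object","properties":{"targets":{"type":"array","items":{"type":"array","items":{"type":"number"}}},"grip_force":{"type":"number"}},"required":["targets"]}

```bash
ls; mkdir -p pics; cat > h.py <<'E'
import numpy as np, cv2
from cell import *
def snap(n,f):
    s=observe(); p,d=read_camera(n); cv2.imwrite('pics/'+f+'.png',p[:,:,::-1]); np.savez('pics/'+f+'.npz',p=p,d=d,tp=s['tool_pos'],tr=s['tool_rot']); return p,d
def world(n,d,f=None):
    c=calibration(n); K=np.array(c['intrinsics']); k=c['k1']
    v,u=np.mgrid[0:480,0:640].astype(float)
    pts=np.stack([u.ravel(),v.ravel()],1)[:,None]
    x=cv2.undistortPoints(pts,K,np.array([k,0,0,0.]))[:,0]
    P=np.stack([x[:,0],-x[:,1],-np.ones(len(x))],1)*d.reshape(-1,1)
    if 'world_to_cam' in c: M=np.linalg.inv(np.array(c['world_to_cam']))
    else:
        from scipy.spatial.transform import Rotation as R
        T=np.eye(4);T[:3,:3]=R.from_euler('xyz',f['tr']).as_matrix();T[:3,3]=f['tp'];M=T@np.array(c['hand_eye'])
    W=(P@M[:3,:3].T+M[:3,3]).reshape(480,640,3); W[d==0]=np.nan
    return W
E
python3 - <<'E'
from h import *
snap('scene','s0');snap('side','d0');print(observe(),tcp_to_grasp)
for n in('scene','side','wrist'):print(calibration(n))
E
```

```text
pics
{'time': 0.1, 'qpos': array([-1.46007069e-01,  3.42651874e-01,  1.52489767e+00, -3.10307955e-06,
        1.27540657e+00, -1.45994687e-01]), 'qvel': array([ 0.00102255, -0.00241027, -0.00332281, -0.00114099,  0.00304182,
       -0.00096374]), 'joint_efforts': array([ 1.49919495e-03, -4.32001984e+01, -2.44694173e+01,  7.19219679e-02,
        5.25739230e-02, -9.79429342e-05]), 'tool_pos': array([5.24603263e-01, 7.58405129e-05, 1.94823414e-01]), 'tool_rot': array([-3.14024326e+00, -1.95416216e-04,  1.57078472e+00]), 'contact_force': array([ 0.66879972, -0.30444944,  0.24000745]), 'torque': array([ 0.08630454, -0.04728741,  0.00685258]), 'grip_force': 0.0, 'opening': 0.09151424697693812} 0.0188
{'intrinsics': array([[457.98707192,   0.        , 327.27949919],
       [  0.        , 457.98707192, 237.7088896 ],
       [  0.        ,   0.        ,   1.        ]]), 'k1': 0.001154821224537946, 'world_to_cam': array([[ 0.48226504,  0.8759224 , -0.01343071, -0.27912402],
       [-0.54713986,  0.3131466 ,  0.77625845,  0.22824579],
       [ 0.68414794, -0.36701383,  0.63027172, -1.35340952],
[... 375 characters left out ...]
.77587717, -0.25550382],
       [-0.4642956 , -0.62169775,  0.6308102 , -0.94583277],
       [ 0.        ,  0.        ,  0.        ,  1.        ]])}
{'intrinsics': array([[334.01165896,   0.        , 320.72672519],
       [  0.        , 334.01165896, 233.90614142],
       [  0.        ,   0.        ,   1.        ]]), 'k1': -0.03863644175118305, 'hand_eye': array([[ 1.18292796e-03,  9.66448388e-01,  2.56858158e-01,
         6.76884162e-02],
       [ 9.99999131e-01, -9.93922177e-04, -8.65662387e-04,
         5.11388876e-04],
       [-5.81320999e-04,  2.56858959e-01, -9.66448725e-01,
        -1.89305646e-01],
       [ 0.00000000e+00,  0.00000000e+00,  0.00000000e+00,
         1.00000000e+00]])}
```

View pics/s0.png

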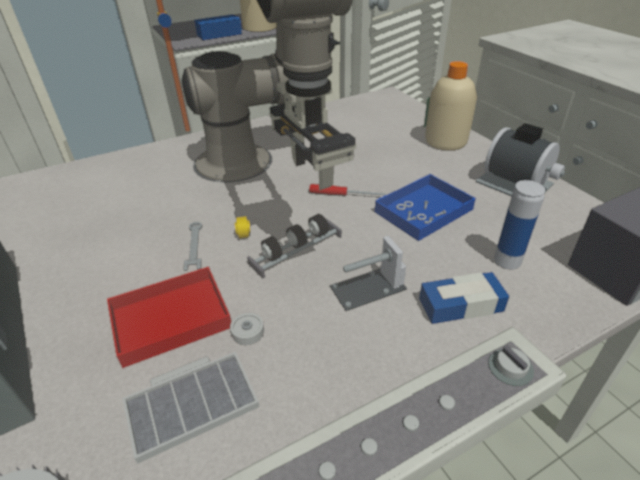

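View pics/d0.png

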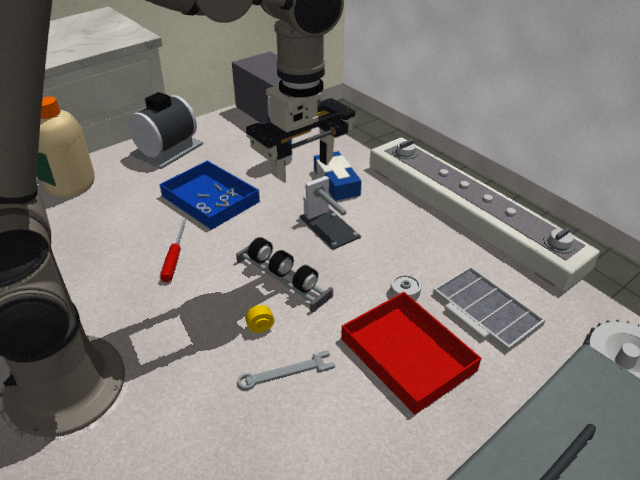

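The scene view shows three black and white rollers on the cradle at (270,247), (295,236) and (317,226). A yellow look-alike lies at (243,228). The gauge shaft runs from (346,267) to (385,258), and the red tray is at (168,314). The job's rollers are the three on the cradle, and the yellow one is excluded. Next I'll measure positions and make one enlarged crop to confirm.

```bash
python3 - <<'E'
from h import *
for n,f,boxes in (('scene','s0',dict(cr=(240,205,350,280),ga=(325,232,412,312),red=(100,262,240,365))),('side','d0',dict(cr=(232,230,335,312),ga=(295,170,365,252),red=(335,290,485,415)))):
    z=np.load(f'pics/{f}.npz');W=world(n,z['d']);p=z['p'].astype(int)
    for k,(a,b,c,e) in boxes.items():
        w=W[b:e,a:c].reshape(-1,3);q=p[b:e,a:c].reshape(-1,3)
        if k=='red':
            m=(q[:,0]>2*q[:,1]+20);P=w[m];P=P[np.isfinite(P[:,0])]
            t=P[P[:,2]>.030];r=cv2.minAreaRect(t[:,:2].astype(np.float32));print(n,k,r,t[:,2].max())
        elif k=='cr':
            P=w[np.isfinite(w[:,0])];t=P[P[:,2]>.05]
            from scipy.cluster.vq import kmeans2
            c0,l=kmeans2(t[:,:2],3,minit='++',seed=1);print(n,k,c0[np.argsort(c0[:,1])],np.bincount(l),t[:,2].max())
            t=P[P[:,2]>.010];r=cv2.minAreaRect(t[:,:2].astype(np.float32));print(r)
        else:
            P=w[np.isfinite(w[:,0])]
            t=P[(P[:,2]>.066)&(P[:,2]<.0835)];print(n,k,len(t),t[:,2].max())
            t=P[P[:,2]>.095];print('up top',t.mean(0),cv2.minAreaRect(t[:,:2].astype(np.float32)),t[:,2].max())
            t=P[(P[:,2]>.003)&(P[:,2]<.012)];print('base',cv2.minAreaRect(t[:,:2].astype(np.float32)),np.median(t[:,2]))
    print('table',np.nanmedian(W[np.abs(W[:,:,2])<.012][:,2]))
s=cv2.imread('pics/s0.png')[200:310,235:415];d=cv2.imread('pics/d0.png')[170:340,230:370]
s=cv2.resize(s,None,fx=2.9,fy=2.9,interpolation=2);d=cv2.resize(d,None,fx=1.875,fy=1.875,interpolation=2)
cv2.imwrite('pics/c0.png',np.hstack([s,d])) if s.shape[0]==d.shape[0] else cv2.imwrite('pics/c0.png',np.hstack([s[:318],d[:318]]))
E
```

```text
scene cr [[ 0.47743248 -0.07801419]
 [ 0.63758959  0.01023311]
 [ 0.46004955  0.01560134]] [387  48 206] 0.08273008610661603
((0.486237496137619, -0.040277957916259766), (0.2328561693429947, 0.24140898883342743), 64.49636840820312)
scene ga 457 0.08348962097607615
up top [0.64523006 0.11020045 0.0984813 ] ((0.6437886953353882, 0.11158417165279388), (0.014397324062883854, 0.05715632811188698), 84.78468322753906) 0.10163126788925725
base ((0.5959228873252869, 0.10044452548027039), (0.19784606993198395, 0.2414851039648056), 61.249961853027344) 0.005217360729595555
scene red ((0.5238011479377747, -0.31276270747184753), (0.19363883137702942, 0.15040834248065948), 87.61328125) 0.03775887503428188
table -0.0007303362349176945
side cr [[ 0.34818506 -0.09573824]
 [ 0.46350493 -0.08121362]
 [ 0.44709299  0.01326986]] [522  19 285] 0.06809891700274351
((0.45919516682624817, -0.03976643085479736), (0.22143341600894928, 0.2128286063671112), 60.85581588745117)
side ga 337 0.0834765261374728
up top [0.64042135 0.10957724 0.09915585] ((0.6426582932472229, 0.1103941798210144), (0.017706239596009254, 0.05719078704714775), 80.97915649414062) 0.10453817205687044
base ((0.6854240298271179, 0.11829902976751328), (0.32615017890930176, 0.1774049699306488), 52.33467483520508) 0.0062272662347708785
side red ((0.5191125869750977, -0.3120672106742859), (0.20284168422222137, 0.1534227430820465), 87.99900817871094) 0.04074431197044215
table 0.0002401445128216162
```

View pics/c0.png

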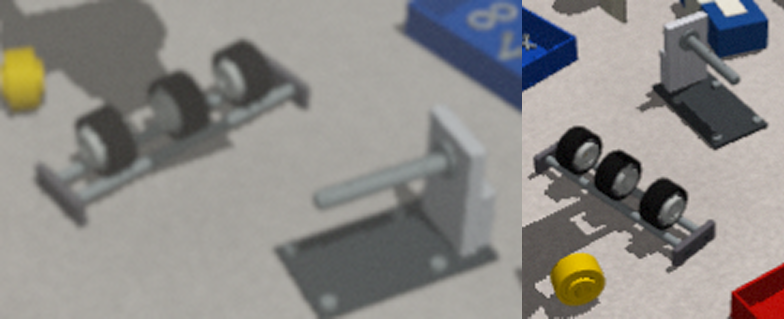

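The crop shows the three black and white rollers on the cradle, the yellow one lying apart, and a clear shaft whose free end points toward -y. The wrist view should allow more exact fits.

```bash
python3 - <<'E'
from h import *
snap('wrist','w0')
E
```

```text
(no output)
```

View pics/w0.png

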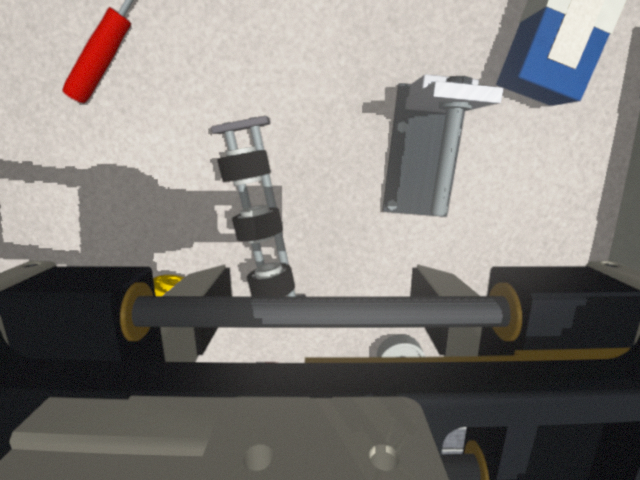

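```bash
cat > fit.py <<'E'
from h import *
from scipy.optimize import least_squares
def cyl(P,r,yaw0):
    c=P.mean(0)
    def res(p):
        d=np.array([np.cos(p[3]),np.sin(p[3])]);q=P-p[:3]
        return np.hypot(-q[:,0]*d[1]+q[:,1]*d[0],q[:,2])-r
    # p: x,y,z at mean; constrain along axis
    o=least_squares(lambda p:np.append(res(p),np.dot(p[:2]-c[:2],[np.cos(p[3]),np.sin(p[3])])*100),[c[0],c[1],c[2]-r,yaw0],loss='soft_l1',f_scale=.001)
    p=o.x;a=(P-p[:3])[:,:2]@[np.cos(p[3]),np.sin(p[3])]
    return p,a,np.abs(res(p))
def pts(n,f,box,zlo,zhi,dark=None):
    z=np.load(f'pics/{f}.npz');W=world(n,z['d'],z);a,b,c,e=box
    w=W[b:e,a:c].reshape(-1,3);g=z['p'][b:e,a:c].reshape(-1,3).astype(int).max(1)
    m=np.isfinite(w[:,0])&(w[:,2]>zlo)&(w[:,2]<zhi)
    if dark:m&=g<dark
    return w[m]
if __name__=='__main__':
    B=dict(wrist=('w0',(430,108,470,222),[(212,145,275,185),(228,203,288,240),(245,262,300,298)]),
     scene=('s0',(340,250,384,278),[(306,212,332,240),(284,223,308,252),(259,233,286,262)]),
     side=('d0',(320,185,350,218),[(246,234,274,266),(267,248,295,278),(291,262,321,294)]))
    for n,(f,sb,rb) in B.items():
        P=pts(n,f,sb,.066,.09)
        p,a,r=cyl(P,.007,-1.45);ok=r<.003;P=P[ok];p,a,r=cyl(P,.007,-1.45);d=np.array([np.cos(p[3]),np.sin(p[3])])
        print(n,'shaft',len(P),p.round(4),'tip',(p[:2]+d*a.max()).round(4),'root',(p[:2]+d*a.min()).round(4),'rms',np.sqrt((r**2).mean()).round(4))
        for b in rb:
            P=pts(n,f,b,.028,.075,75)
            if len(P)<15: print(len(P));continue
            p,a,r=cyl(P,.025,-1.4);ok=r<.003;P=P[ok];p,a,r=cyl(P,.025,-1.4);d=np.array([np.cos(p[3]),np.sin(p[3])])
            lo,hi=np.percentile(a,[1,99]);print('  roller',len(P),p[2:].round(4),'mid',(p[:2]+d*(lo+hi)/2).round(4),'len',round(hi-lo,4),'rms',np.sqrt((r**2).mean()).round(4))
E
python3 fit.py
```

```text
wrist shaft 1704 [ 0.6391  0.0553  0.075  -1.6447] tip [0.6353 0.0044] root [0.6424 0.1005] rms 0.0007
  roller 1113 [ 0.0403 -1.3888] mid [0.4471 0.0484] len 0.0213 rms 0.0006
  roller 1053 [ 0.0402 -1.3962] mid [ 0.4577 -0.0112] len 0.0229 rms 0.0006
  roller 823 [ 0.0403 -1.3834] mid [ 0.4693 -0.0759] len 0.0223 rms 0.0008
scene shaft 294 [ 0.6378  0.0469  0.0741 -1.6481] tip [0.6346 0.0056] root [0.6413 0.0924] rms 0.0011
  roller 169 [ 0.0392 -1.4043] mid [0.4504 0.0292] len 0.0612 rms 0.0012
  roller 182 [ 0.0391 -1.41  ] mid [ 0.458  -0.0123] len 0.0213 rms 0.0012
  roller 197 [ 0.0393 -1.3951] mid [ 0.4698 -0.078 ] len 0.0208 rms 0.0013
side shaft 186 [ 0.6382  0.05    0.0752 -1.6874] tip [0.6329 0.0042] root [0.6447 0.1053] rms 0.0013
  roller 272 [ 0.0402 -1.4039] mid [0.4505 0.0254] len 0.0712 rms 0.0013
  roller 250 [ 0.0404 -1.3436] mid [ 0.4553 -0.0035] len 0.0824 rms 0.0014
  roller 274 [ 0.0405 -1.3738] mid [ 0.4692 -0.0767] len 0.0238 rms 0.0014
```

Emit:
{"fn": "send_rows", "kwargs": {"targets": [[1,-0.039,0.024,0,0.09],[1,-0.039,0.0245,-0.05,0.091],[1,0,0,-0.05,0],[1,0,0,0,0]], "grip_force": 20}}

```text
time: 0.55
tool_pos: [0.4526, 0.0427, 0.1044]
tool_rot: [-3.131, -0.003, 1.753]
contact_force: [-0.9, 0.2, 0.4]
opening: 0.0914
grip_force: 0.0
```

```bash
python3 - <<'E'
from fit import *
W=world('scene',np.load('pics/s0.npz')['d'])
print('can',W[185:260:15,512],'yellow',W[228,243])
snap('wrist','w1');s=observe();print(s['tool_pos'],s['tool_rot'],s['time'])
z=np.load('pics/w1.npz');W=world('wrist',z['d'],z)
for x in W,:
  g=z['p'].max(2);m=(g<75)&(W[:,:,2]>.03)&(W[:,:,2]<.075)&(np.abs(W[:,:,0]-.447)<.04)&(np.abs(W[:,:,1]-.048)<.02)
  P=W[m];p,a,r=cyl(P,.025,-1.39);P=P[r<.003];p,a,r=cyl(P,.025,-1.39);print(len(P),p,np.percentile(a,[1,99]))
E
```

```text
can [[0.51421125 0.59483645 0.00848184]
 [0.70895965 0.34104248 0.16258864]
 [0.71949744 0.33963433 0.13366643]
 [0.72753387 0.34219451 0.10061887]
 [0.73524668 0.34576792 0.06552297]] yellow [ 0.36923082 -0.10264657  0.0360363 ]
[0.45545868 0.04226963 0.10730091] [-3.13602030e+00 -1.42851119e-03  1.75190033e+00] 0.6
1961 [ 0.44702641  0.04929183  0.04030751 -1.39775195] [-0.01111844  0.0118191 ]
```

Emit:
{"fn": "send_rows", "kwargs": {"targets": [[1,-0.0085,0.0065,0,0],[1,0,0,0,0]]}}

```text
time: 0.8
tool_pos: [0.4495, 0.0489, 0.1105]
tool_rot: [3.139, 0.0, 1.752]
contact_force: [0.1, 0.6, -0.8]
opening: 0.0917
grip_force: 0.0
```

Emit:
{"fn": "send_rows", "kwargs": {"targets": [[1,-0.001,0,-0.03,0],[1,-0.001,0,-0.03,0],[1,0,0,-0.02,0],[1,0,0,0,0],[1,0,0,0,0]]}}

```text
time: 1.3
tool_pos: [0.4481, 0.0484, 0.03]
tool_rot: [3.14, 0.0, 1.752]
contact_force: [1.1, -0.0, 0.1]
opening: 0.0919
grip_force: 0.0
```

Emit:
{"fn": "send_rows", "kwargs": {"targets": [[1,-0.001,0,-0.0085,0],[1,0,0,0,0],[0.3,0,0,0,0],[0.3,0,0,0,0],[0.3,0,0,0,0]]}}

```text
time: 1.8
tool_pos: [0.4461, 0.0485, 0.0204]
tool_rot: [3.141, 0.0, 1.752]
contact_force: [-0.3, 0.1, 0.5]
opening: 0.0724
grip_force: 0.0
```

Emit:
{"fn": "send_rows", "kwargs": {"targets": [[0.3,0,0,0,0],[0.3,0,0,0,0],[0.3,0,0,0,0]]}}

```text
time: 2.1
tool_pos: [0.4458, 0.0485, 0.0202]
tool_rot: [3.142, -0.0, 1.752]
contact_force: [-1.2, 0.4, -0.3]
opening: 0.0485
grip_force: 0.0
```

Emit:
{"fn": "send_rows", "kwargs": {"targets": [[0.3,0,0,0,0],[0.3,0,0,0,0]]}}

```text
time: 2.3
tool_pos: [0.4463, 0.0485, 0.0203]
tool_rot: [3.14, 0.0, 1.752]
contact_force: [2.0, 0.9, 0.3]
opening: 0.0428
grip_force: 18.6
```

```bash
python3 - <<'E'
from h import *
p,_=snap('wrist','w2');q,_=snap('side','d2');o=observe();print(o['opening'],o['grip_force'],o['tool_pos'])
a=cv2.resize(p[150:330,160:480],None,fx=1.25,fy=1.667)[:, :,::-1]
b=cv2.resize(q[200:320,200:360],None,fx=2.5,fy=2.5)[:,:,::-1]
cv2.imwrite('pics/c2.png',np.hstack([a,b]))
E
```

```text
0.04279274045504665 18.617813251912594 [0.44631595 0.04853013 0.02030624]
```

View pics/c2.png

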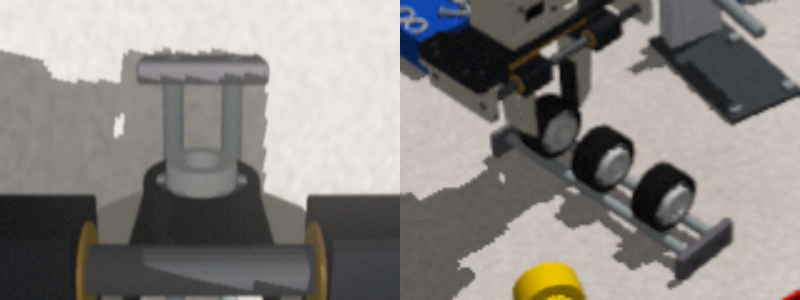

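```bash
python3 - <<'E'
from fit import *
for n,f in(('wrist','w2'),('side','d2')):
  z=np.load(f'pics/{f}.npz');W=world(n,z['d'],z);g=z['p'].max(2)
  m=(W[:,:,2]>.045)&(W[:,:,2]<.09)&(np.abs(W[:,:,0]-.447)<.018)&(np.abs(W[:,:,1]-.048)<.011)
  P=W[m];print(n,len(P),P[:,2].max(), np.percentile(P,[2,50,98],axis=0))
  p,a,r=cyl(P,.025,-1.39);P=P[r<.003];p,a,r=cyl(P,.025,-1.39);print(len(P),p,np.percentile(a,[1,99]))
E
```

```text
wrist 1945 0.06737648039585428 [[0.42954291 0.04443436 0.0499158 ]
 [0.4426812  0.05370847 0.06343374]
 [0.46389136 0.05880984 0.06624698]]
1777 [ 0.44614214  0.05302777  0.04054932 -1.45511161] [-0.00670273  0.00811147]
side 139 0.08647038591468048 [[0.43077552 0.03718165 0.04889882]
 [0.44625991 0.04237287 0.06281353]
 [0.46438016 0.05700836 0.06869614]]
96 [ 0.44684546  0.04563551  0.04009223 -1.64085062] [-0.01176162  0.00897708]
```

Emit:
{"fn": "send_rows", "kwargs": {"targets": [[0.3,0,0,0.03,0],[0.3,0,0,0.03,0],[0.3,0.02,-0.01,0.01,-0.05],[0.3,0.03,-0.015,0,-0.05],[0.3,0.03,-0.015,0,-0.05]]}}

```text
time: 2.9
tool_pos: [0.5264, 0.0082, 0.0907]
tool_rot: [3.141, 0.0, 1.6]
contact_force: [-0.1, -0.5, -0.3]
opening: 0.0429
grip_force: 18.4
```

Emit:
{"fn": "send_rows", "kwargs": {"targets": [[0.3,0.03,-0.015,0,-0.05],[0.3,0.03,-0.012,0,-0.055],[0.3,0.03,-0.012,0,0],[0.3,0,0,0,0],[0.3,0,0,0,0]]}}

```text
time: 3.4
tool_pos: [0.6149, -0.0304, 0.0891]
tool_rot: [-3.139, -0.0, 1.496]
contact_force: [-1.1, 0.4, -0.6]
opening: 0.0429
grip_force: 18.4
```

Emit:
{"fn": "send_rows", "kwargs": {"targets": [[0.3,0.0178,0,-0.017,0],[0.3,0,0,-0.017,0],[0.3,0,0,0,0],[0.3,0,0,0,0]]}}

```text
time: 3.8
tool_pos: [0.6324, -0.0299, 0.0563]
tool_rot: [-3.14, -0.0, 1.497]
contact_force: [-0.9, -1.1, 0.1]
opening: 0.0428
grip_force: 18.4
```

```bash
cat > pre.py <<'E'
from fit import *
import sys
t=sys.argv[1]
s=observe();T=s['tool_pos'];print(T,s['tool_rot'],s['contact_force'])
for n in('wrist','side','scene'):
  snap(n,n[:2]+t);z=np.load(f'pics/{n[:2]+t}.npz');W=world(n,z['d'],z)
  m=(W[:,:,2]>.068)&(W[:,:,2]<.088)&(np.abs(W[:,:,0]-.639)<.018)&(W[:,:,1]>.012)&(W[:,:,1]<.095)
  if m.sum()>40:
    P=W[m];p,a,r=cyl(P,.007,-1.645);P=P[r<.002];p,a,r=cyl(P,.007,-1.645)
    c=p[:2]+np.array([np.cos(p[3]),np.sin(p[3])])*(p[1]-.0044);print(n,'shaft',len(P),p[2:].round(4),'at tip',c.round(4))
  for r0,dy,nm in((.025,(-.011,.011),'tyre'),(.015,(.013,.016),'hub')):
    m=(W[:,:,2]>.075+r0*.3)&(W[:,:,2]<.104)&(np.abs(W[:,:,0]-T[0])<r0*.75)&(W[:,:,1]-T[1]>dy[0])&(W[:,:,1]-T[1]<dy[1])
    if m.sum()>30:
      P=W[m];p,a,r=cyl(P,r0,-1.645);P=P[r<.002];p,a,r=cyl(P,r0,-1.645);print(n,nm,len(P),p.round(4))
E
python3 pre.py 3
```

```text
[ 0.63242947 -0.0298956   0.05626864] [-3.13994641e+00 -1.93384131e-04  1.49728565e+00] [-0.88376989 -1.06013741  0.06308995]
wrist shaft 5314 [ 0.0749 -1.6487] at tip [0.6348 0.0046]
wrist tyre 1937 [ 0.6334 -0.0251  0.0764 -1.6087]
wrist hub 257 [ 0.6343 -0.0154  0.0764 -1.6181]
side tyre 75 [ 0.6339 -0.0315  0.077  -1.6179]
scene shaft 115 [ 0.0741 -1.6307] at tip [0.6356 0.0045]
scene tyre 25 [ 0.6387 -0.0376  0.0766 -1.5234]
```

Emit:
{"fn": "send_rows", "kwargs": {"targets": [[0.3,-0.0005,0,-0.0014,0],[0.3,0.0007,0.01,0,0],[0.3,0.0004,0.005,0,0],[0.3,0.0004,0.005,0,0],[0.3,0,0,0,0]]}}

```text
time: 4.45
tool_pos: [0.6344, -0.0093, 0.0547]
tool_rot: [-3.141, -0.0, 1.498]
contact_force: [-0.4, -0.3, -0.4]
opening: 0.043
grip_force: 18.4
```

Emit:
{"fn": "send_rows", "kwargs": {"targets": [[0.3,0.0002,0.003,0,0],[0.3,0,0,0,0]]}}

```text
time: 4.65
tool_pos: [0.6345, -0.0072, 0.0546]
tool_rot: [-3.141, -0.0, 1.497]
contact_force: [-2.1, -0.1, -0.6]
opening: 0.043
grip_force: 18.3
```

Emit:
{"fn": "send_rows", "kwargs": {"targets": [[0.3,0.0002,0.003,0,0],[0.3,0.0001,0.002,0,0],[0.3,0.0002,0.002,0,0],[0.3,0.0001,0.002,0,0],[0.3,0,0,0,0]]}}

```text
time: 5.15
tool_pos: [0.6352, 0.0018, 0.0547]
tool_rot: [-3.141, -0.0, 1.497]
contact_force: [-3.2, -1.2, 0.1]
opening: 0.043
grip_force: 18.4
```

Emit:
{"fn": "send_rows", "kwargs": {"targets": [[0.3,-0.0002,0.003,0,0],[0.3,0.0002,0.003,0,0],[0.3,0.0002,0.003,0,0],[0.3,0.0002,0.003,0,0],[0.3,0,0,0,0]]}}

```text
time: 5.65
tool_pos: [0.6361, 0.0143, 0.0548]
tool_rot: [3.141, -0.0, 1.497]
contact_force: [-0.2, -0.1, -1.5]
opening: 0.043
grip_force: 18.3
```

Emit:
{"fn": "send_rows", "kwargs": {"targets": [[0.3,0.0007,0.01,0,0],[0.3,0.0007,0.01,0,0],[0.3,0.0007,0.01,0,0],[0.3,0.0007,0.01,0,0],[0.3,0,0,0,0]]}}

```text
time: 6.15
tool_pos: [0.6388, 0.0555, 0.0548]
tool_rot: [3.141, -0.0, 1.499]
contact_force: [-0.1, -1.0, -0.2]
opening: 0.0431
grip_force: 18.4
```

Emit:
{"fn": "send_rows", "kwargs": {"targets": [[0.3,0.0007,0.01,0,0],[0.3,0.0007,0.01,0,0],[0.3,0,0,0,0]]}}

```text
time: 6.45
tool_pos: [0.64, 0.0751, 0.0548]
tool_rot: [3.141, -0.0, 1.498]
contact_force: [0.1, -0.1, 0.1]
opening: 0.0432
grip_force: 18.4
```

Emit:
{"fn": "send_rows", "kwargs": {"targets": [[0.3,0.0003,0.004,0,0],[0.3,0.0002,0.002,0,0],[0.3,0.0001,0.001,0,0],[0.3,0,0,0,0]]}}

```text
time: 6.85
tool_pos: [0.6407, 0.0805, 0.0548]
tool_rot: [3.141, 0.0, 1.497]
contact_force: [0.2, -0.3, 0.0]
opening: 0.043
grip_force: 18.4
```

Emit:
{"fn": "send_rows", "kwargs": {"targets": [[0.3,0.0001,0.001,0,0],[0.3,0,0,0,0]]}}

```text
time: 7.05
tool_pos: [0.6408, 0.0815, 0.0548]
tool_rot: [3.141, 0.0, 1.497]
contact_force: [-0.2, -0.1, -1.2]
opening: 0.0428
grip_force: 18.4
```

Emit:
{"fn": "send_rows", "kwargs": {"targets": [[0.3,0.0001,0.001,0,0],[0.3,0.0001,0.001,0,0],[0.3,0,0,0,0]]}}

```text
time: 7.35
tool_pos: [0.641, 0.0836, 0.0548]
tool_rot: [3.141, 0.0, 1.497]
contact_force: [0.9, 0.1, -0.7]
opening: 0.0429
grip_force: 18.4
```

Emit:
{"fn": "send_rows", "kwargs": {"targets": [[0.3,0.0001,0.001,0,0],[0.3,0,0,0,0]]}}

```text
time: 7.55
tool_pos: [0.641, 0.0837, 0.0548]
tool_rot: [-3.142, 0.001, 1.497]
contact_force: [0.3, -3.8, 1.1]
opening: 0.0429
grip_force: 18.5
```

Emit:
{"fn": "send_rows", "kwargs": {"targets": [[0.3,0.0001,0.001,0,0],[0.3,0,0,0,0]]}}

```text
time: 7.75
tool_pos: [0.641, 0.0838, 0.0548]
tool_rot: [-3.141, 0.003, 1.497]
contact_force: [-1.0, -7.8, 0.8]
opening: 0.0429
grip_force: 18.6
```

Emit:
{"fn": "send_rows", "kwargs": {"targets": [[0.9,0,0,0,0],[0.9,0,0,0,0],[0.9,0,0,0,0],[0.9,0,0,0,0],[0.9,0,0,0,0]]}}

```text
time: 8.25
tool_pos: [0.6412, 0.0859, 0.0548]
tool_rot: [3.141, -0.0, 1.497]
contact_force: [-0.3, -0.0, 0.1]
opening: 0.0785
grip_force: 0.0
```

```bash
cat > rol.py <<'E'
from fit import *
import sys
t=sys.argv[1];s=observe();print(s['tool_pos'],s['opening'],s['contact_force'])
for n in('wrist','scene','side'):
  snap(n,n[:2]+t);z=np.load(f'pics/{n[:2]+t}.npz');W=world(n,z['d'],z);g=z['p'].max(2)
  V=W-[.6353,.0044,.075];al=V@[.0745,.9972,0];la=V@[.9972,-.0745,0]
  m=(V[:,:,2]>.0165)&(V[:,:,2]<.03)&(np.abs(la)<.015)&(al>-.02)&(al<.096)&(g<95)
  if m.sum()>20: print(n,m.sum(),'tyre along (from tip)',np.percentile(al[m],[1,5,50,95,99]).round(4),'top z',np.percentile(W[m][:,2],95))
E
python3 rol.py 4
```

```text
[0.64115519 0.0858718  0.05479657] 0.07850318775310051 [-0.31289113 -0.02195315  0.10881162]
wrist 1568 tyre along (from tip) [0.0795 0.0806 0.0865 0.0914 0.0917] top z 0.09935459655896153
scene 90 tyre along (from tip) [0.0676 0.0682 0.0754 0.0837 0.0895] top z 0.09891634078755883
side 102 tyre along (from tip) [0.0659 0.0674 0.0768 0.0919 0.0932] top z 0.09960446918798296
```

Home against the shoulder: the tyre spans 67–91 mm from the tip, as expected. Next is the middle roller.

Emit:
{"fn": "send_rows", "kwargs": {"targets": [[0.9,0,0,0.04,0],[0.9,0,0,0.04,0],[1,0,0,0.02,0],[1,-0.03,-0.015,0,0.05],[1,-0.03,-0.016,0,0.05]]}}

```text
time: 8.9
tool_pos: [0.581, 0.0545, 0.1554]
tool_rot: [3.14, 0.0, 1.6]
contact_force: [-0.0, -0.6, -0.8]
opening: 0.0919
grip_force: 0.0
```

Emit:
{"fn": "send_rows", "kwargs": {"targets": [[1,-0.03,-0.016,0,0.05],[1,-0.03,-0.016,0,0.05],[1,-0.03,-0.016,0,0.053],[1,-0.03,-0.016,0,0],[1,0,0,0,0]]}}

```text
time: 9.4
tool_pos: [0.4579, -0.0104, 0.1549]
tool_rot: [-3.14, -0.0, 1.748]
contact_force: [0.5, 0.8, -0.8]
opening: 0.0922
grip_force: 0.0
```

Emit:
{"fn": "send_rows", "kwargs": {"targets": [[1,0,0,0,0],[1,0,0,0,0]]}}

```text
time: 9.6
tool_pos: [0.4623, -0.0093, 0.1551]
tool_rot: [3.14, 0.0, 1.75]
contact_force: [0.1, -0.3, 0.3]
opening: 0.0916
grip_force: 0.0
```

Emit:
{"fn": "send_rows", "kwargs": {"targets": [[1,-0.004,-0.0022,-0.035,0],[1,0,0,-0.035,0],[1,0,0,-0.035,0],[1,0,0,0,0],[1,0,0,0,0]]}}

```text
time: 10.1
tool_pos: [0.4578, -0.0113, 0.0499]
tool_rot: [-3.141, -0.0, 1.75]
contact_force: [-0.4, -0.6, 0.1]
opening: 0.0917
grip_force: 0.0
```

Emit:
{"fn": "send_rows", "kwargs": {"targets": [[1,-0.0005,0,-0.0295,0],[1,0,0,0,0],[0.3,0,0,0,0],[0.3,0,0,0,0],[0.3,0,0,0,0]]}}

```text
time: 10.6
tool_pos: [0.4576, -0.0118, 0.0216]
tool_rot: [3.139, 0.001, 1.75]
contact_force: [0.7, 0.4, 0.2]
opening: 0.072
grip_force: 0.0
```

Emit:
{"fn": "send_rows", "kwargs": {"targets": [[0.3,0,0,0,0],[0.3,0,0,0,0],[0.3,0,0,0,0],[0.3,0,0,0,0],[0.3,0,0,0,0]]}}

```text
time: 11.1
tool_pos: [0.4572, -0.0117, 0.0205]
tool_rot: [3.14, 0.0, 1.75]
contact_force: [1.6, -0.4, 1.3]
opening: 0.0426
grip_force: 18.7
```

Emit:
{"fn": "send_rows", "kwargs": {"targets": [[0.3,0,0,0.035,0],[0.3,0,0,0.035,0],[0.3,0.025,-0.003,0,-0.05],[0.3,0.03,-0.003,0,-0.05],[0.3,0.03,-0.003,0,-0.05]]}}

```text
time: 11.6
tool_pos: [0.5423, -0.0207, 0.0905]
tool_rot: [-3.142, 0.0, 1.598]
contact_force: [0.4, -0.1, -1.5]
opening: 0.0427
grip_force: 18.4
```

Emit:
{"fn": "send_rows", "kwargs": {"targets": [[0.3,0.03,-0.003,0,-0.05],[0.3,0.03,-0.003,0,-0.053],[0.3,0.03,-0.004,0,0],[0.3,0,0,-0.018,0],[0.3,0,0,0,0]]}}

```text
time: 12.1
tool_pos: [0.6298, -0.0304, 0.0691]
tool_rot: [-3.135, -0.0, 1.497]
contact_force: [-1.5, 0.7, -0.2]
opening: 0.0428
grip_force: 18.4
```

Emit:
{"fn": "send_rows", "kwargs": {"targets": [[0.3,0,0,-0.0175,0],[0.3,0,0,0,0],[0.3,0,0,0,0]]}}

```text
time: 12.4
tool_pos: [0.631, -0.0305, 0.055]
tool_rot: [-3.14, -0.0, 1.497]
contact_force: [0.1, -0.4, -1.4]
opening: 0.043
grip_force: 18.4
```

```bash
python3 pre.py 5
```

```text
[ 0.63097131 -0.03051987  0.0550288 ] [-3.14041666e+00 -7.30679301e-05  1.49687676e+00] [ 0.13424168 -0.40434566 -1.42671419]
wrist shaft 3381 [ 0.0749 -1.6461] at tip [0.6349 0.0045]
wrist tyre 1929 [ 0.6319 -0.0258  0.075  -1.6083]
wrist hub 255 [ 0.6327 -0.0161  0.075  -1.6575]
side tyre 74 [ 0.6326 -0.0311  0.0751 -1.5179]
scene shaft 65 [ 0.0779 -3.0649] at tip [0.5757 0.0658]
scene tyre 35 [ 0.6348 -0.0383  0.0741 -1.4684]
```

Emit:
{"fn": "send_rows", "kwargs": {"targets": [[0.3,0.001,0,0,0],[0.3,0.0007,0.01,0,0],[0.3,0.0004,0.005,0,0],[0.3,0.0004,0.005,0,0],[0.3,0.0002,0.003,0,0]]}}

```text
time: 13.05
tool_pos: [0.6343, -0.0068, 0.0548]
tool_rot: [-3.142, -0.0, 1.498]
contact_force: [-0.2, -0.2, -0.9]
opening: 0.0428
grip_force: 18.4
```

Emit:
{"fn": "send_rows", "kwargs": {"targets": [[0.3,0,0,0,0],[0.3,0.0001,0.002,0,0],[0.3,0.0002,0.002,0,0],[0.3,0,0,0,0]]}}

```text
time: 13.45
tool_pos: [0.6346, -0.0035, 0.0547]
tool_rot: [3.142, -0.0, 1.497]
contact_force: [-0.5, 0.5, -0.9]
opening: 0.0428
grip_force: 18.4
```

Emit:
{"fn": "send_rows", "kwargs": {"targets": [[0.3,0.0001,0.0015,0,0],[0.3,0.0001,0.0015,0,0],[0.3,0,0,0,0]]}}

```text
time: 13.75
tool_pos: [0.6349, -0.0005, 0.0548]
tool_rot: [3.141, -0.0, 1.497]
contact_force: [0.3, 0.1, -0.6]
opening: 0.0432
grip_force: 18.4
```

Emit:
{"fn": "send_rows", "kwargs": {"targets": [[0.3,0.0001,0.0015,0,0],[0.3,0.0001,0.0015,0,0],[0.3,0,0,0,0]]}}

```text
time: 14.05
tool_pos: [0.6351, 0.0026, 0.0548]
tool_rot: [3.141, -0.0, 1.497]
contact_force: [0.2, -0.0, -0.8]
opening: 0.0427
grip_force: 18.4
```

Emit:
{"fn": "send_rows", "kwargs": {"targets": [[0.3,0.0002,0.003,0,0],[0.3,0.0002,0.003,0,0],[0.3,0.0002,0.003,0,0],[0.3,0,0,0,0]]}}

```text
time: 14.45
tool_pos: [0.6357, 0.0119, 0.0548]
tool_rot: [3.141, -0.0, 1.497]
contact_force: [-0.2, 1.2, -1.5]
opening: 0.0427
grip_force: 18.4
```

Emit:
{"fn": "send_rows", "kwargs": {"targets": [[0.3,0.0007,0.01,0,0],[0.3,0.0007,0.01,0,0],[0.3,0.0006,0.008,0,0],[0.3,0,0,0,0],[0.3,0,0,0,0]]}}

```text
time: 14.95
tool_pos: [0.6376, 0.0397, 0.0548]
tool_rot: [3.141, 0.0, 1.498]
contact_force: [-0.0, -0.9, 0.1]
opening: 0.0428
grip_force: 18.4
```

Emit:
{"fn": "send_rows", "kwargs": {"targets": [[0.3,0.0003,0.004,0,0],[0.3,0.0002,0.003,0,0],[0.3,0.0001,0.001,0,0],[0.3,0,0,0,0]]}}

```text
time: 15.35
tool_pos: [0.6382, 0.0474, 0.0548]
tool_rot: [3.141, 0.0, 1.497]
contact_force: [-0.1, -0.8, -0.6]
opening: 0.0429
grip_force: 18.4
```

Emit:
{"fn": "send_rows", "kwargs": {"targets": [[0.3,0.0001,0.001,0,0],[0.3,0,0,0,0]]}}

```text
time: 15.55
tool_pos: [0.6383, 0.0484, 0.0548]
tool_rot: [3.142, -0.0, 1.497]
contact_force: [-0.2, -0.4, -0.5]
opening: 0.0426
grip_force: 18.4
```

Emit:
{"fn": "send_rows", "kwargs": {"targets": [[0.3,0.0001,0.001,0,0],[0.3,0,0,0,0]]}}

```text
time: 15.75
tool_pos: [0.6384, 0.0494, 0.0548]
tool_rot: [3.142, -0.0, 1.497]
contact_force: [-0.4, 0.6, -0.7]
opening: 0.043
grip_force: 18.4
```

Emit:
{"fn": "send_rows", "kwargs": {"targets": [[0.3,0.0001,0.001,0,0],[0.3,0,0,0,0]]}}

```text
time: 15.95
tool_pos: [0.6385, 0.0497, 0.0548]
tool_rot: [3.142, 0.001, 1.497]
contact_force: [-0.6, -3.2, -0.9]
opening: 0.0422
grip_force: 18.4
```

Emit:
{"fn": "send_rows", "kwargs": {"targets": [[0.3,0.0001,0.001,0,0],[0.3,0,0,0,0]]}}

```text
time: 16.15
tool_pos: [0.6385, 0.0498, 0.0548]
tool_rot: [-3.141, 0.002, 1.497]
contact_force: [-0.6, -6.5, 0.1]
opening: 0.043
grip_force: 18.5
```

Emit:
{"fn": "send_rows", "kwargs": {"targets": [[0.3,0,0.0005,0,0],[0.3,0,0,0,0]]}}

```text
time: 16.35
tool_pos: [0.6385, 0.0498, 0.0548]
tool_rot: [-3.141, 0.003, 1.497]
contact_force: [-1.8, -7.6, 0.6]
opening: 0.0425
grip_force: 18.6
```

Emit:
{"fn": "send_rows", "kwargs": {"targets": [[0.9,0,0,0,0],[0.9,0,0,0,0],[0.9,0,0,0,0],[0.9,0,0,0,0],[0.9,0,0,0,0]]}}

```text
time: 16.85
tool_pos: [0.6387, 0.0521, 0.0548]
tool_rot: [3.141, -0.0, 1.497]
contact_force: [-1.6, 0.1, 0.2]
opening: 0.0782
grip_force: 0.0
```

Emit:
{"fn": "send_rows", "kwargs": {"targets": [[0.9,0,0,0.04,0],[0.9,0,0,0.04,0],[1,0,0,0.02,0],[1,-0.03,-0.02,0,0.05],[1,-0.03,-0.02,0,0.05]]}}

```text
time: 17.35
tool_pos: [0.5785, 0.0119, 0.1554]
tool_rot: [3.14, 0.0, 1.6]
contact_force: [0.2, -0.8, -0.3]
opening: 0.0913
grip_force: 0.0
```

Emit:
{"fn": "send_rows", "kwargs": {"targets": [[1,-0.03,-0.02,0,0.05],[1,-0.03,-0.02,0,0.05],[1,-0.03,-0.025,0,0.053],[1,-0.02,-0.025,0,0],[1,0,0,0,0]]}}

```text
time: 17.85
tool_pos: [0.4666, -0.0801, 0.1551]
tool_rot: [-3.141, 0.001, 1.747]
contact_force: [-0.6, -0.3, 0.5]
opening: 0.0916
grip_force: 0.0
```

Emit:
{"fn": "send_rows", "kwargs": {"targets": [[1,0,0,0,0],[1,0,0,0,0]]}}

```text
time: 18.05
tool_pos: [0.4693, -0.0777, 0.1549]
tool_rot: [3.141, 0.0, 1.75]
contact_force: [0.8, -0.0, 0.7]
opening: 0.0918
grip_force: 0.0
```

```bash
python3 rol.py 6; python3 - <<'E'
from fit import *
z=np.load('pics/wr6.npz');W=world('wrist',z['d'],z);g=z['p'].max(2)
m=(g<75)&(W[:,:,2]>.03)&(W[:,:,2]<.075)&(np.abs(W[:,:,0]-.469)<.04)&(np.abs(W[:,:,1]+.076)<.025)
P=W[m];p,a,r=cyl(P,.025,-1.39);P=P[r<.003];p,a,r=cyl(P,.025,-1.39);print(len(P),p,np.percentile(a,[1,99]))
E
```

```text
[ 0.46934347 -0.07770116  0.15490501] 0.09184001591627522 [ 0.75599625 -0.00201264  0.6722555 ]
wrist 2855 tyre along (from tip) [0.0333 0.0349 0.0676 0.0881 0.0901] top z 0.09955377629907293
scene 240 tyre along (from tip) [0.0342 0.035  0.0678 0.0886 0.0912] top z 0.09899407595991548
side 49 tyre along (from tip) [0.0313 0.0328 0.0388 0.0532 0.0554] top z 0.10046780814746338
1199 [ 0.46939455 -0.07611321  0.04034027 -1.40076097] [-0.01086347  0.01138666]
```

Emit:
{"fn": "send_rows", "kwargs": {"targets": [[1,-0.0003,0.0012,-0.035,0],[1,0,0,-0.035,0],[1,0,0,-0.035,0],[1,0,0,-0.02,0],[1,0,0,0,0]]}}

```text
time: 18.7
tool_pos: [0.4666, -0.0758, 0.0272]
tool_rot: [-3.136, -0.003, 1.751]
contact_force: [-0.4, -0.8, 1.0]
opening: 0.092
grip_force: 0.0
```

Emit:
{"fn": "send_rows", "kwargs": {"targets": [[1,0,0,-0.0093,0],[1,0,0,0,0],[0.3,0,0,0,0],[0.3,0,0,0,0],[0.3,0,0,0,0]]}}

```text
time: 19.2
tool_pos: [0.4688, -0.0771, 0.0211]
tool_rot: [3.14, 0.001, 1.75]
contact_force: [0.5, 0.4, 0.1]
opening: 0.0724
grip_force: 0.0
```

Emit:
{"fn": "send_rows", "kwargs": {"targets": [[0.3,0,0,0,0],[0.3,0,0,0,0],[0.3,0,0,0,0],[0.3,0,0,0,0],[0.3,0,0,0,0]]}}

```text
time: 19.7
tool_pos: [0.4688, -0.0771, 0.0206]
tool_rot: [3.141, 0.0, 1.75]
contact_force: [2.8, 1.5, -0.5]
opening: 0.0427
grip_force: 18.6
```

Emit:
{"fn": "send_rows", "kwargs": {"targets": [[0.3,0,0,0.035,0],[0.3,0,0,0.035,0],[0.3,0.0235,0.006,0,-0.05],[0.3,0.028,0.008,0,-0.05],[0.3,0.028,0.008,0,-0.05]]}}

```text
time: 20.2
tool_pos: [0.5485, -0.0548, 0.0908]
tool_rot: [3.142, 0.0, 1.597]
contact_force: [0.5, -0.7, -0.5]
opening: 0.0427
grip_force: 18.4
```

Emit:
{"fn": "send_rows", "kwargs": {"targets": [[0.3,0.028,0.008,0,-0.05],[0.3,0.028,0.008,0,-0.053],[0.3,0.028,0.008,0,0],[0.3,0,0,-0.018,0],[0.3,0,0,0,0]]}}

```text
time: 20.7
tool_pos: [0.6301, -0.0303, 0.0695]
tool_rot: [-3.136, -0.0, 1.498]
contact_force: [-0.2, -0.6, -0.3]
opening: 0.0424
grip_force: 18.4
```

Emit:
{"fn": "send_rows", "kwargs": {"targets": [[0.3,0,0,-0.0178,0],[0.3,0,0,0,0],[0.3,0,0,0,0]]}}

```text
time: 21.0
tool_pos: [0.6312, -0.0311, 0.055]
tool_rot: [-3.141, -0.0, 1.497]
contact_force: [0.0, 0.5, -0.6]
opening: 0.0429
grip_force: 18.4
```

```bash
python3 pre.py 7
```

```text
[ 0.63124332 -0.03111731  0.05497152] [-3.14056068e+00 -2.83794980e-05  1.49652622e+00] [ 0.02601775  0.46409257 -0.60927346]
wrist shaft 1106 [ 0.0863 -1.6435] at tip [0.6348 0.0045]
wrist tyre 1943 [ 0.6321 -0.0264  0.0747 -1.6256]
wrist hub 258 [ 0.6331 -0.0167  0.0748 -1.6305]
side tyre 77 [ 0.6317 -0.0332  0.0753 -1.6771]
scene shaft 39 [ 0.0797 -1.2645] at tip [0.6657 0.0072]
scene tyre 23 [ 0.6365 -0.0398  0.0741 -1.6353]
```

Emit:
{"fn": "send_rows", "kwargs": {"targets": [[0.3,0.0008,0,0,0],[0.3,0.0007,0.01,0,0],[0.3,0.0004,0.005,0,0],[0.3,0.0004,0.005,0,0],[0.3,0.0002,0.003,0,0]]}}

```text
time: 21.65
tool_pos: [0.6343, -0.0071, 0.0547]
tool_rot: [-3.142, -0.0, 1.498]
contact_force: [-0.2, -0.3, -0.7]
opening: 0.0425
grip_force: 18.4
```

Emit:
{"fn": "send_rows", "kwargs": {"targets": [[0.3,0,0,0,0],[0.3,0.0001,0.002,0,0],[0.3,0.0001,0.001,0,0],[0.3,0,0,0,0]]}}

```text
time: 22.05
tool_pos: [0.6345, -0.005, 0.0546]
tool_rot: [-3.142, 0.0, 1.497]
contact_force: [-0.6, -0.3, -0.7]
opening: 0.0428
grip_force: 18.4
```

Emit:
{"fn": "send_rows", "kwargs": {"targets": [[0.3,0.0001,0.0015,0,0],[0.3,0,0,0,0]]}}

```text
time: 22.25
tool_pos: [0.6346, -0.0034, 0.0547]
tool_rot: [-3.142, -0.0, 1.497]
contact_force: [-1.4, 0.1, -0.8]
opening: 0.0426
grip_force: 18.4
```

Emit:
{"fn": "send_rows", "kwargs": {"targets": [[0.3,0.0001,0.0015,0,0],[0.3,0,0,0,0]]}}

```text
time: 22.45
tool_pos: [0.6348, -0.0018, 0.0547]
tool_rot: [3.141, -0.0, 1.497]
contact_force: [-0.7, 0.4, -1.1]
opening: 0.0428
grip_force: 18.4
```

Emit:
{"fn": "send_rows", "kwargs": {"targets": [[0.3,0.0001,0.001,0,0],[0.3,0,0,0,0]]}}

```text
time: 22.65
tool_pos: [0.6348, -0.0009, 0.0547]
tool_rot: [3.142, 0.0, 1.497]
contact_force: [-0.9, 0.1, -1.2]
opening: 0.0426
grip_force: 18.4
```

Emit:
{"fn": "send_rows", "kwargs": {"targets": [[0.3,0.0001,0.001,0,0],[0.3,0,0,0,0]]}}

```text
time: 22.85
tool_pos: [0.6349, -0.0001, 0.0547]
tool_rot: [-3.142, 0.0, 1.497]
contact_force: [-0.3, -1.3, -0.5]
opening: 0.0423
grip_force: 18.4
```

Emit:
{"fn": "send_rows", "kwargs": {"targets": [[0.3,0.0001,0.001,0,0],[0.3,0,0,0,0]]}}

```text
time: 23.05
tool_pos: [0.6349, 0.0001, 0.0547]
tool_rot: [-3.141, 0.001, 1.497]
contact_force: [-1.7, -4.7, 0.1]
opening: 0.0429
grip_force: 18.5
```

Emit:
{"fn": "send_rows", "kwargs": {"targets": [[0.3,0.0001,0.001,0,0],[0.3,0,0,0,0]]}}

```text
time: 23.25
tool_pos: [0.6349, 0.0003, 0.0548]
tool_rot: [-3.141, 0.003, 1.497]
contact_force: [-1.9, -7.7, 0.8]
opening: 0.0432
grip_force: 18.6
```

It stops dead with the front of the hub about 12 mm on the shaft, so the third roller is the bad one. I'll draw it off and take it to the red tray.

Emit:
{"fn": "send_rows", "kwargs": {"targets": [[0.3,-0.0003,-0.004,0,0],[0.3,-0.0007,-0.01,0,0],[0.3,-0.0007,-0.01,0,0],[0.3,-0.001,-0.013,0,0],[0.3,-0.001,-0.013,0,0]]}}

```text
time: 23.75
tool_pos: [0.6315, -0.0492, 0.0547]
tool_rot: [3.141, 0.0, 1.497]
contact_force: [-0.1, 0.4, -0.5]
opening: 0.043
grip_force: 18.4
```

Emit:
{"fn": "send_rows", "kwargs": {"targets": [[0.3,0,-0.01,0.02,0],[0.3,-0.01,-0.02,0.03,0],[0.3,-0.015,-0.03,0,0],[0.3,-0.015,-0.03,0,0],[0.3,-0.015,-0.03,0,0]]}}

```text
time: 24.25
tool_pos: [0.5757, -0.1699, 0.105]
tool_rot: [3.141, 0.0, 1.497]
contact_force: [-0.0, 0.4, -0.9]
opening: 0.0426
grip_force: 18.4
```

Emit:
{"fn": "send_rows", "kwargs": {"targets": [[0.3,-0.015,-0.03,0,0],[0.3,-0.015,-0.03,0,0],[0.3,-0.015,-0.03,0,0],[0.3,-0.01,-0.03,0,0],[0.3,0,0,0,0]]}}

```text
time: 24.75
tool_pos: [0.5197, -0.2926, 0.1048]
tool_rot: [3.141, 0.002, 1.492]
contact_force: [-0.1, 0.2, -0.3]
opening: 0.0427
grip_force: 18.4
```

Emit:
{"fn": "send_rows", "kwargs": {"targets": [[0.3,0,0,0,0]]}}

```text
time: 24.85
tool_pos: [0.5209, -0.2891, 0.1046]
tool_rot: [3.141, -0.0, 1.494]
contact_force: [-0.2, 0.4, -1.2]
opening: 0.043
grip_force: 18.4
```

```bash
python3 - <<'E'
from h import *
p,_=snap('wrist','w8');q,_=snap('scene','s8');o=observe();print(o['tool_pos'],o['opening'],o['grip_force'])
cv2.imwrite('pics/c8.png',np.hstack([cv2.resize(p,(400,300)),cv2.resize(q[170:380,90:420],(400,300))])[:,:,::-1])
E
```

```text
[ 0.52147523 -0.28753211  0.10462971] 0.042646779411116685 18.360496312379837
```

View pics/c8.png

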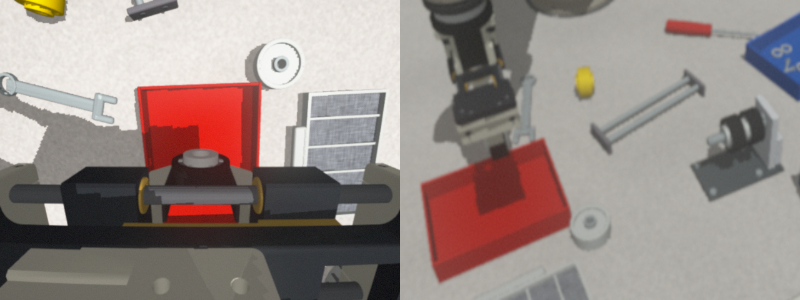

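The roller is held above the red tray, with two on the shaft at about (740,130) in the composite. The cradle is empty and the bystanders look undisturbed. Lowering it into the tray.

Emit:
{"fn": "send_rows", "kwargs": {"targets": [[0.3,0,-0.024,-0.02,0],[0.3,0,0,-0.03,0],[0.3,0,0,-0.02,0],[0.3,0,0,-0.01,0],[0.3,0,0,0,0]]}}

```text
time: 25.45
tool_pos: [0.5211, -0.3106, 0.0234]
tool_rot: [-3.139, -0.002, 1.498]
contact_force: [0.5, -0.7, 0.2]
opening: 0.0425
grip_force: 18.4
```

Emit:
{"fn": "send_rows", "kwargs": {"targets": [[0.3,0,0,-0.01,0],[0.3,0,0,0,0],[0.3,0,0,0,0]]}}

```text
time: 25.75
tool_pos: [0.5218, -0.312, 0.0152]
tool_rot: [3.141, 0.0, 1.497]
contact_force: [0.7, -0.3, -0.0]
opening: 0.0425
grip_force: 18.4
```

Emit:
{"fn": "send_rows", "kwargs": {"targets": [[0.3,0,0,-0.005,0],[0.3,0,0,0,0],[0.65,0,0,0,0],[0.65,0,0,0,0],[0.65,0,0,0,0]]}}

```text
time: 26.25
tool_pos: [0.5215, -0.3121, 0.0099]
tool_rot: [3.141, 0.0, 1.497]
contact_force: [0.2, 0.1, -0.2]
opening: 0.0584
grip_force: 0.0
```

Emit:
{"fn": "send_rows", "kwargs": {"targets": [[0.65,0,0,0,0],[0.65,0,0,0,0],[0.65,0,0,0,0],[0.65,0,0,0.01,0],[0.65,0,0,0.02,0]]}}

```text
time: 26.75
tool_pos: [0.5205, -0.3113, 0.0391]
tool_rot: [-3.139, -0.002, 1.497]
contact_force: [-0.5, 0.1, 0.2]
opening: 0.0596
grip_force: 0.0
```

Emit:
{"fn": "send_rows", "kwargs": {"targets": [[0.65,0,0,0.04,0],[0.65,0,0,0.05,0],[0.65,0,0.02,0.05,0],[0.65,0,0,0,0],[0.65,0,0,0,0]]}}

```text
time: 27.25
tool_pos: [0.522, -0.2934, 0.1782]
tool_rot: [3.138, 0.002, 1.498]
contact_force: [1.0, -0.0, -0.5]
opening: 0.0598
grip_force: 0.0
```

```bash
python3 rol.py 9; python3 - <<'E'
from h import *
a,b,c=[cv2.imread(f'pics/{n}9.png') for n in('wr','sc','si')]
cv2.imwrite('pics/c9.png',np.vstack([np.hstack([cv2.resize(a,(400,300)),cv2.resize(c,(400,300))]),np.hstack([cv2.resize(b[170:380,90:420],(400,300)),cv2.resize(b[225:315,325:425],(400,300))])]))
E
```

```text
[ 0.52201817 -0.29339759  0.1781707 ] 0.05980263370270973 [ 1.02033651 -0.02256506 -0.52586198]
scene 241 tyre along (from tip) [0.034  0.0349 0.0676 0.0883 0.0906] top z 0.09890719065973674
side 206 tyre along (from tip) [0.0325 0.0344 0.0611 0.0889 0.0911] top z 0.10083352547638696
```

View pics/c9.png

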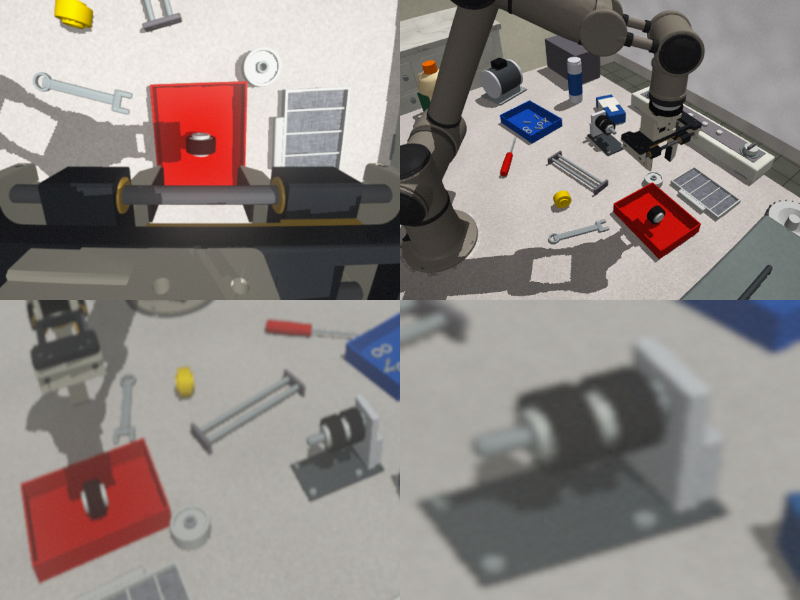

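The bad roller sits in the red tray at (200,145) in the wrist panel. The two sound ones are on the shaft at (560,425) and (630,400) in the gauge crop, seated one against the other and against the shoulder. The gripper is clear of everything.

```bash
python3 -c "
from cell import hand_in;print(hand_in())"
```

```text
the job is handed in; nothing more can be done
None
```

The job is done and handed in at about 27 s: two rollers slid on freely and are home on the shaft, one against the shoulder and the next against it; the third stopped dead at the shaft's end and is in the red tray.

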